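# Put the dough scraper away in the rocker-lid caddy

### The arm

A 6-joint arm with a two-finger parallel gripper is mounted at the origin on the work surface. World frame = base frame: x ahead of the robot, y to its left, z up, the work surface at z = 0. Lengths are in m, angles in rad, forces in N, time in s.
With the tool pointing down it reaches from about 0.3 to 0.85 m from the base axis. Payload 5.4 kg.
Tool frame: the origin (TCP) lies between the finger pads; the fingertips stand 19 mm ahead of it and the grasp point (between the pads) is the TCP; y points along the fingers, z is the direction in which the jaws open and shut, and the axes are right-handed (so a half turn about y gives the same grasp; the last joint's range is limited). The gripper opens to 85 mm and grips with 20 to 120 N. Pads are 22 mm wide; open, the fingers measure 114 mm over their backs; the gripper's body (76 mm by 85 mm) begins 54 mm behind the grasp point. The pads swing forward as they close: fully open they stand 13 mm farther back than shut.
Start: joints at [-1.55, 0.158, 1.597, -0, 1.386, -0.21], TCP at [0.132, -0.56, 0.25] pointing down, gripper open.
Joint ranges: [-2.91, 2.91], [-0.94, 2.29], [0.18, 2.7], [-1.29, 4.43], [0.17, 2.64], [-3, 3]. Speed limits (rad/s): [2.57, 2.57, 3.14, 3.14, 3.14, 3.14].

### API

Orientations are given as a 3x3 rotation matrix whose columns are the frame's x, y, z axes.
In Python, from station import bot gives the robot as it stands.
- The arm moves only by the tool play_rows, never from a script. Its argument "plan" is a list that holds one entry, the list of rows, each a list of 7 numbers: the shift along the tool's x, y, z in mm, then the turn, a rotation vector about the tool's x, y, z in degrees, then the opening, from 0 (shut) to 1 (fully open). A call has 1 to 12 rows; each row shifts and turns the commanded pose from where the row before left it, along the tool's axes as they then stand; what a row does not reach is not made up. A row lasts 1/12 s, in which the tool goes at most 41.7 mm and 7.16 degrees, less where a joint would pass 70% of its speed; a pose out of reach is approached as far as the arm can. A call with a gripper value outside its range is refused whole. The fingers move at their own pace and stop on an object; "force" is the grip in N (left out, the last holds). Time passes only in rows, so rows that do not move let the fingers close. It gives the time, the measured TCP pose, the force and the opening at its end, in the units of the state.
- bot.get_state(): the state, without advancing time (a new reading comes with each control period).
- bot.snapshot(name): name is "scene" or "top"; returns (picture, depth): 480x640x3 uint8, red, green, blue; 480x640 float32, m along the optical axis (not along the pixel's ray), 0 where there is no reading.
- bot.camera_model(name): a dict with "fx", "fy", "cx", "cy" (pixels), "world_from_camera" (4x4, takes a point from camera to world coordinates). Camera axes: x right, y up, looking along -z (the intrinsics and any distortion apply to the point x, -y, -z); pixel columns grow to the right and rows downward; lengths in m; the calibration is good to about 2 mm. A picture is of the moment at which its call begins. camera_model takes no time and is no camera call.
- bot.sign_off(): hands the job in, once; it reports no verdict.
Trained networks look in the newest picture that a camera, given by its name, has taken for a name from the list of things; names that differ only in an ending like _2 or _b are one class to them, and where a whole thing is asked for, a point or a joint stands for the part that bears it (a point fixed in the world has none). Each returns a list of dicts, best first, with "p" (0 to 1); they miss things now and then, are a little off and sometimes report something else, mostly with a low value. They report only what shows in the picture. A call takes as long as a camera call.
- bot.silhouettes(thing, camera): "pixels" (480x640 bool, what is visible of it).
- bot.mark_of(thing, camera): "position" ([x, y, z] in m, in world coordinates, good to about 4 mm: a listed point, or the origin of a listed thing).
The state is a dict: "clock": time; "q": joint angles; "joint_vel": joint speeds; "joint_efforts": joint torques, N m; "tool_pos": TCP position; "eef_rot": TCP orientation; "ft_force": force on the tool from outside, world axes, zero at the start; "wrist_torque": the same for the moment, N m; "grip_width": finger opening in m.
Only numpy, scipy, OpenCV 4.12 (cv2) and the standard library are available. Lean on these libraries where they do the work, as an engineer would, in place of code of your own. Each camera call takes 0.05 s, during which the arm holds its last target. There are 200 camera calls.

### The job

Tip the caddy's lid fully open by pressing down the steel tab beneath the small shelf, then lay the dough scraper gently, handle up as it lies now, flat on the floor of the caddy's box (do not drop it in). Finally push the lid fully shut again, leaving everything else on the table where it is.

Things in the scene. Friction and masses are not known exactly. Their poses are not given: they have to be found in the camera images.
- caddy: Fixed dark steel tool caddy. Origin: centre of its open box, on the table; x to the back, y to the tab's side (left as the robot sees it), z up. Box 190 (x) x 150 (y) x 75 mm high outside, walls and floor 5 mm. Its lid is a rocker on a pedestal beside the box; beyond the pivot a bent-up steel tab sticks out at x = +55, over a 6 mm foot plate.
- shelf_edge (a point): Underside of the front edge of the caddy's fixed shelf, over the tab, at x = 40, y = 205, z = 280 mm in the caddy. Shelf x = 40 to 115, y = 155 to 305 mm; its side panel x = 25 to 100, y = 299 to 305 mm. An upright gripper does not fit under it: press the tab from the front with the gripper tilted about 30 degrees, its tips pointing to the back.
- pivot (a point): Middle of the lid's pivot axis (axis along the caddy's x), on the caddy at x = 0, y = 140, z = 87 mm; caddy axes.
- lid (a joint): Angle of the rocker lid in rad: 0 = shut, level on the box; 1.45 = end stop, fully open, the lid standing up. It is stiff and stays where it is left. Pressing the tab down opens it (5 to 9 N); pushing the lid's upper face near the free edge back over and down shuts it (1 to 3 N).
- tab (a point): Dark steel press tab, a paddle 36 (x) x 105 x 4 mm, rigid with the lid. The point is the place to press, on its upper face, 75 mm out along it from the pivot axis (its end is 30 mm further); axes are the lid's (x along the pivot, z normal to the lid). The tab rises 0.80 rad from level with the lid shut (place 54 mm over the pivot, 52 mm out) and falls 0.65 rad below level fully open (45 mm under, 60 mm out).
- lid_edge (a point): On the aluminium lid's upper face (190 mm along x, 4 mm thick), half-way along the free edge, 13 mm in from it; 205 mm from the pivot axis, and the face lies 6 mm below the axis when shut. Moves with the lid; z is the upper face's normal, which turns to the tab's side (+y of the caddy) as the lid opens.
- scraper_grip (a point): Dough scraper lying on the table (160 g): centre of its wooden handle, half-way up (13 mm over what it lies on). Handle 26 (x) x 105 (y) x 26 mm high; the dark steel blade, 4 mm thick and 105 mm wide, is level with the handle's underside and reaches from the handle to x = +96 mm. z up.
- basket_big: Bystander, leave alone: a wooden proving basket, 180 mm across and 70 high; origin at its underside.
- basket_small: Bystander, leave alone: a small wooden proving basket, 130 mm across and 55 high; origin at its underside.
- steel_bowl: Bystander, leave alone: a steel bowl, 140 mm across and 55 high; origin at its underside.
- shaker: Bystander, leave alone: an aluminium shaker, 48 mm across and 64 high, standing in front of the caddy's tab; origin at its underside.
- brush: Bystander, leave alone: a pastry brush lying on the table.
- jar: Bystander, leave alone: a glass jar, 64 mm across and 100 high; origin at its underside.
- spoon: Bystander, leave alone: a spoon with a wooden handle lying on the table.
- scraper: The same dough scraper as a whole; origin on its underside below the middle of the handle.

How it is judged:
On the way, in this order (a step that is already met when the one before it is completed fails the run):
1. the tab is pressed until the lid is tipped fully open (over 1.25 rad), with the fingers on the tab (value of joint lid above 1.25 rad and contact force between the fingers and lid_c1 above 0.3 N), for 0.1 s.
2. the scraper lies flat on the box's floor, let go, the lid still open (x of scraper_grip in the frame of caddy between -0.09 and 0.09 m and y of scraper_grip in the frame of caddy between -0.07 and 0.07 m and z of scraper_grip in the frame of caddy below 0.03 m and angle between scraper_grip's own z axis and vertical below 0.2 rad and value of joint lid above 0.5 rad and contact force between the fingers and scraper below 0.1 N), for 0.2 s.
At the end, for the whole second after the job is handed in: The scraper lies flat (within 0.2 rad) with its handle up on the floor of the caddy's box, released and still, and the lid is shut to within 0.06 rad (13 mm at its free edge) (x of scraper_grip in the frame of caddy between -0.09 and 0.09 m and y of scraper_grip in the frame of caddy between -0.07 and 0.07 m and z of scraper_grip in the frame of caddy below 0.03 m and angle between scraper_grip's own z axis and vertical below 0.2 rad and value of joint lid below 0.06 rad and linear speed of scraper below 0.02 m/s); the robot touches nothing.
It fails at once if the scraper is dropped or thrown into the box (faster than 0.8 m/s below the rim) (linear speed of scraper above 0.8 m/s and horizontal distance between scraper_grip and caddy below 0.1 m and z of scraper_grip in the frame of caddy below 0.075 m).
It fails at once if a bystander is moved more than 30 mm (distance of any of basket_big, basket_small, steel_bowl, shaker, brush, jar, spoon from where it was at the start of the episode above 0.03 m).
It also fails if it takes over 72 s, if anything falls off the work surface, if the arm or the gripper's body presses on something with over 40 N, if the wrist force passes 120 N, or if a joint passes its speed limit or range.

## Working session

There is one attempt and no reset: what is moved stays moved. The work goes in short steps, Python scripts to look and compute and a tool call to move; the robot and the scene stay as the last step left them, time stands still between calls to the robot, and variables do not carry over. Pictures are saved under pics/ and viewed, about 8 in all and at most 12, crops included, and the job is handed in when it is done.

Besides the shell and the picture viewer there is one more tool, called as name(argument=value, ...) on one line, values as JSON. play_rows: Moves the arm, as the interface text tells. Its arguments: {"type":"object","properties":{"plan":{"type":"array"},"force":{"type":"number"}},"required":["plan"]}

```bash
ls; mkdir -p pics; python3 - <<'E'
from station import bot
import cv2,numpy as np
np.set_printoptions(precision=4,suppress=True)
s=bot.get_state();print(s['clock'],s['tool_pos'],s['eef_rot'],s['grip_width'])
ims=[]
for c in ['scene','top']:
    p,d=bot.snapshot(c);cv2.imwrite(f'pics/{c}0.png',p[:,:,::-1]);np.save(f'{c}_d.npy',d)
    print(c,bot.camera_model(c))
    for t in ['caddy','shelf_edge','pivot','tab','lid_edge','scraper_grip','scraper','shaker','jar','basket_big','basket_small','steel_bowl','brush','spoon']:
        print(t,[(round(r['p'],2),np.round(r['position'],4)) for r in bot.mark_of(t,c)[:2]])
E
```

```text
pics
0.0 [ 0.1315 -0.5592  0.2493] [[-0.9735 -0.0001  0.2287]
 [-0.2287  0.0019 -0.9735]
 [-0.0004 -1.     -0.0019]] 0.08546417116557971
scene {'fx': 480.07243651869436, 'fy': 480.07243651869436, 'cx': 319.0157293354714, 'cy': 236.811365077549, 'world_from_camera': array([[-0.8674, -0.4109,  0.2806,  0.8289],
       [ 0.4974, -0.7005,  0.5118,  0.613 ],
       [-0.0138,  0.5835,  0.812 ,  1.1002],
       [ 0.    ,  0.    ,  0.    ,  1.    ]])}
caddy [(0.59, array([ 0.5316, -0.0177, -0.0005]))]
shelf_edge [(0.85, array([0.5243, 0.1923, 0.2811]))]
pivot [(0.66, array([0.4983, 0.1205, 0.0812]))]
tab [(0.76, array([0.5399, 0.1856, 0.1371])), (0.61, array([ 0.7431, -0.1256, -0.001 ]))]
lid_edge [(0.62, array([ 0.5449, -0.0822,  0.0973]))]
scraper_grip [(0.63, array([ 0.4283, -0.3192,  0.0104]))]
scraper [(0.62, array([ 0.4277, -0.3254, -0.0022]))]
shaker [(0.71, array([ 0.7443, -0.1286, -0.0016])), (0.58, array([0.3624, 0.1554, 0.0008]))]
jar []
basket_big [(0.74, array([ 0.6715, -0.3537,  0.0051])), (0.66, array([0.4959, 0.12  , 0.0856]))]
basket_small [(0.86, array([0.3012, 0.3318, 0.00
[... 806 characters left out ...]
dge [(0.58, array([ 0.5397, -0.087 ,  0.0988])), (0.41, array([0.4967, 0.1151, 0.0892]))]
scraper_grip [(0.89, array([ 0.4225, -0.3224,  0.0163])), (0.57, array([ 0.7467, -0.1241,  0.0049]))]
scraper [(0.65, array([ 0.4283, -0.3236, -0.0015])), (0.16, array([ 0.4254, -0.3211,  0.0123]))]
shaker []
jar [(0.64, array([ 0.5649,  0.4557, -0.002 ])), (0.4, array([0.4952, 0.1159, 0.0875]))]
basket_big [(0.69, array([ 0.672 , -0.3566,  0.0025]))]
basket_small [(0.88, array([ 0.3   ,  0.328 , -0.0002]))]
steel_bowl [(0.93, array([ 0.7465, -0.1248,  0.004 ]))]
brush [(0.98, array([ 0.2464, -0.3087,  0.003 ]))]
spoon [(0.69, array([0.3696, 0.4702, 0.0002])), (0.59, array([ 0.7463, -0.1264,  0.0008]))]
```

View pics/scene0.png

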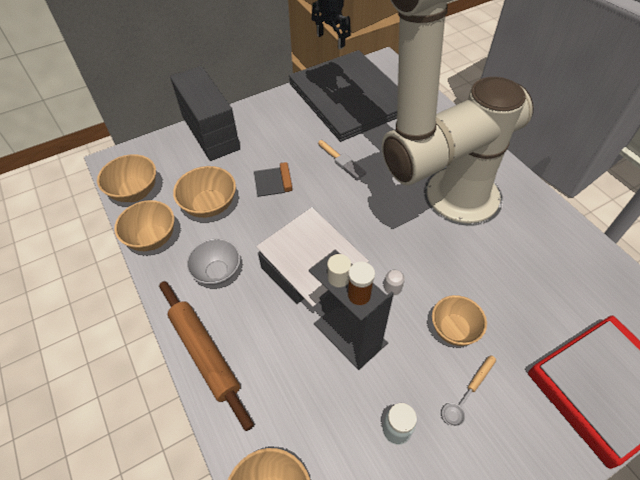

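View pics/top0.png

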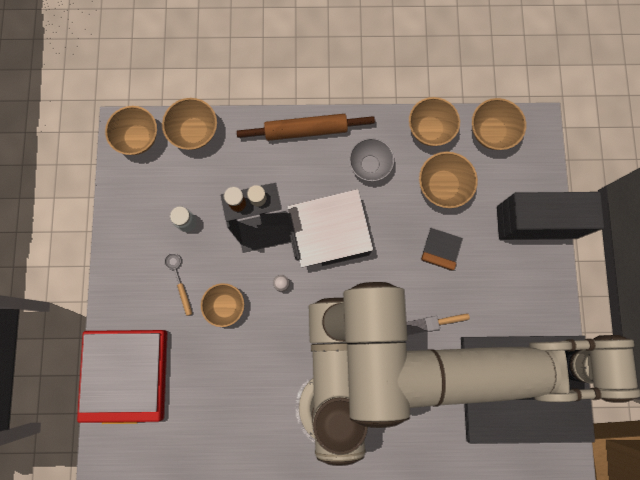

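The views show the lid shut at top-view (330,228), the shelf with jars at (258,205), the shaker at (282,283) and the scraper at (441,250). Next I'll fit the poses.

```bash
cat > h.py <<'E'
import numpy as np,cv2
from scipy.spatial.transform import Rotation as Ro
from station import bot
np.set_printoptions(precision=4,suppress=True)
def cloud(c,d,m):
    K=bot.camera_model(c);v,u=np.nonzero(m&(d>0));z=d[v,u]
    P=np.c_[(u-K['cx'])/K['fx']*z,-(v-K['cy'])/K['fy']*z,-z,np.ones(len(z))]
    return (P@K['world_from_camera'].T)[:,:3]
E
python3 - <<'E'
from h import *
for c in ['scene','top']:
    p,d=bot.snapshot(c)
    for t in ['scraper','lid_edge','shaker','tab']:
        for r in bot.silhouettes(t,c)[:2]:
            m=r['pixels'];P=cloud(c,d,m)
            if len(P)<20: continue
            z=np.median(P[:,2]);Q=P
            if t=='lid_edge': Q=P[abs(P[:,2]-.081)<.012]
            rect=cv2.minAreaRect((Q[:,:2]*1000).astype(np.float32)) if len(Q)>5 else None
            print(c,t,round(r['p'],2),len(P),'z',np.percentile(P[:,2],[2,50,98]),rect)
            if t=='scraper':
                H=P[P[:,2]>.018]
                print('  handle',len(H),H.mean(0),cv2.minAreaRect((H[:,:2]*1000).astype(np.float32)))
                B=P[(P[:,2]<.012)];print('  blade',B.mean(0),cv2.minAreaRect((B[:,:2]*1000).astype(np.float32)))
# yaw fit from marks
A=np.array([[0,0],[40,205],[0,140],[55,192],[0,-65]])/1000
S=np.array([[.5316,-.0177],[.5243,.1923],[.4983,.1205],[.5399,.1856],[.5449,-.0822]])
T=np.array([[.5275,-.0135],[.5234,.187],[.4968,.1129],[.5398,.1842],[.5397,-.087]])
for W in (S,T,(S+T)/2):
    a=A-A.mean(0);w=W-W.mean(0)
    th=np.arctan2((a[:,0]*w[:,1]-a[:,1]*w[:,0]).sum(),(a*w).sum())
    R=np.array([[np.cos(th),-np.sin(th)],[np.sin(th),np.cos(th)]])
    t=W.mean(0)-R@A.mean(0);print('caddy',th,t,'res',W-(A@R.T+t))
E
```

```text
scene scraper 0.91 923 z [-0.0004  0.0051  0.0286] ((467.0949401855469, -334.2862854003906), (107.35888671875, 108.22113037109375), 69.61980438232422)
  handle 203 [ 0.429  -0.317   0.0254] ((428.1500549316406, -319.781494140625), (106.16397094726562, 25.008079528808594), 70.1685791015625)
  blade [ 0.4786 -0.3356  0.0042] ((470.4595947265625, -335.41412353515625), (107.19595336914062, 101.3874740600586), 70.00237274169922)
scene scraper 0.66 4447 z [0.0821 0.0935 0.108 ] ((507.022216796875, 13.686172485351562), (214.24899291992188, 354.7843933105469), 11.690474510192871)
  handle 4446 [0.5306 0.0056 0.0937] ((512.1260986328125, 46.572425842285156), (190.70408630371094, 291.3347473144531), 12.16197681427002)
  blade [ 0.4381 -0.1817  0.0008] ((438.0638732910156, -181.73233032226562), (0.0, 0.0), 0.0)
scene lid_edge 0.66 4729 z [0.0812 0.0936 0.1313] ((513.6891479492188, 36.28486633300781), (192.036865234375, 184.3290252685547), 11.65664005279541)
scene lid_edge 0.31 11092 z [0.0043 0.0954 0.3688] ((503.318359375, 96.07572937011719), (194.64849853515625, 381.0264587402344), 11.3387880
[... 1115 characters left out ...]
0.0037  0.0062  0.0318] ((468.08953857421875, -337.8083190917969), (105.041015625, 112.64075469970703), 69.58009338378906)
top tab 0.94 5106 z [0.0751 0.0918 0.1352] ((525.1574096679688, 43.52299499511719), (216.66494750976562, 312.63787841796875), 14.071547508239746)
caddy 0.22801883120725286 [ 0.5306 -0.0166] res [[ 0.001  -0.0011]
 [ 0.001   0.0001]
 [-0.0007  0.0007]
 [-0.0009  0.0027]
 [-0.0004 -0.0023]]
caddy 0.21327442437056132 [ 0.5269 -0.0196] res [[ 0.0006  0.0061]
 [ 0.0008 -0.0023]
 [-0.0004 -0.0044]
 [-0.0002  0.0045]
 [-0.0009 -0.0039]]
caddy 0.22069068845115303 [ 0.5287 -0.0181] res [[ 0.0008  0.0025]
 [ 0.001  -0.0011]
 [-0.0005 -0.0018]
 [-0.0005  0.0036]
 [-0.0007 -0.0031]]
```

```bash
cat >> h.py <<'E'
TH=.221;C0=np.array([.5287,-.0181,0])
RC=Ro.from_euler('z',TH).as_matrix()
def cw(p): return C0+RC@(np.array(p)/1000)      # caddy mm -> world m
def wc(p): return RC.T@(np.array(p)-C0)*1000
DOWN=np.array([[-1,0,0],[0,0,-1],[0,-1,0]]).astype(float)  # tool axes, yaw 0, jaws along y
def ori(yaw,tilt=0): return Ro.from_euler('z',yaw).as_matrix()@DOWN@Ro.from_euler('z',np.radians(tilt)).as_matrix()
def tip(p,R): return cw(p)-.019*R[:,1]          # TCP for fingertip at caddy p
def plan(wps,grip,mm=40,deg=7,start=None):
    s=bot.get_state();p,R=(s['tool_pos'],s['eef_rot']) if start is None else start
    p=np.array(p)
    rows=[]
    for w in wps:
        q,S=w[0],w[1];v=w[2] if len(w)>2 else mm
        dr=Ro.from_matrix(R.T@S).as_rotvec();n=int(max(np.ceil(np.linalg.norm(q-p)*1000/v),np.ceil(np.degrees(np.linalg.norm(dr))/deg),1))
        for i in range(n):
            dp=R.T@(q-p)*1000/(n-i);d=Ro.from_matrix(R.T@S).as_rotvec()/(n-i)
            row=np.r_[np.round(dp,1),np.round(np.degrees(d),1)];rows.append(row)
            p=p+R@row[:3]/1000;R=R@Ro.from_rotvec(np.radians(row[3:])).as_matrix()
        rows[-1]=rows[-1]
    for i in range(0,len(rows),12):
        print('['+','.join('['+','.join(f'{x:g}' for x in r+0.)+f',{grip}]' for r in rows[i:i+12])+']')
    return p,R
def st():
    s=bot.get_state();R=s['eef_rot'];t=s['tool_pos']+.019*R[:,1]
    print('t',s['clock'],'tcp',s['tool_pos'],'tip_c',wc(t).round(1),'F',s['ft_force'],'w',s['grip_width'],'q',s['q'],'ty',R[:,1]);return s
E
python3 - <<'E'
from h import *
s=st();R=s['eef_rot'];T=ori(TH,35)
D=ori(TH)
print(T,R)
plan([(np.array([.36,-.36,.36]),D),(np.array([.42,0,.40]),D),(tip([-80,190,200],T),T),(tip([-60,190,180],T),T)],0)
print([cw(x) for x in ([-80,190,200],[50,190,160])])
E
```

```text
t 2.0 tcp [ 0.1315 -0.5597  0.2503] tip_c [-506.2 -441.4  231.3] F [ 0.6121 -0.0749  0.027 ] w 0.08542892846997091 q [-1.5501  0.1584  1.597   0.      1.3862 -0.2101] ty [ 0.  0. -1.]
[[-0.7992  0.5596  0.2192]
 [-0.1796  0.1257 -0.9757]
 [-0.5736 -0.8192  0.    ]] [[-0.9735  0.      0.2287]
 [-0.2287  0.     -0.9735]
 [-0.     -1.     -0.    ]]
[[-29.8,-12.2,-15.8,0,0.1,0,0],[-29.8,-12.2,-15.8,0,0.1,0,0],[-29.7,-12.2,-15.9,0,0.1,0,0],[-29.7,-12.2,-16,0,0,0,0],[-29.7,-12.2,-16,0,0.1,0,0],[-29.7,-12.2,-16,0,0,0,0],[-29.7,-12.2,-16,0,0.1,0,0],[-29.6,-12.2,-16,0,0,0,0],[-29.7,-12.1,-16.1,0,0.1,0,0],[-13.7,-4,-33.8,0,0,0,0],[-13.7,-4,-33.8,0,0,0,0],[-13.7,-4,-33.8,0,0,0,0]]
[[-13.7,-4,-33.8,0,0,0,0],[-13.7,-4,-33.8,0,0,0,0],[-13.7,-4,-33.8,0,0,0,0],[-13.7,-4,-33.8,0,0,0,0],[-13.8,-4,-33.9,0,0,0,0],[-13.7,-4,-33.8,0,0,0,0],[-13.8,-4,-33.9,0,0,0,0],[-1.8,30.7,-24.7,0,0,5.8,0],[1.3,30.8,-24.8,0,0,5.8,0],[4.4,30.5,-24.7,0,0,5.8,0],[7.4,29.9,-24.8,0,0,5.9,0],[10.4,29,-24.7,0,0,5.8,0]]
[[13.3,27.7,-24.8,0,0,5.9,0],[-4.9,27.9,0,0,0,0,0]]
[array([0.409 , 0.1497, 0.2   ]), array([0.5358, 0.1782, 0.16  ])]
```

play_rows(plan=[[[-30, -12, -16, 0, 0.1, 0, 0], [-30, -12, -16, 0, 0.1, 0, 0], [-30, -12, -16, 0, 0.1, 0, 0], [-30, -12, -16, 0, 0, 0, 0], [-30, -12, -16, 0, 0, 0, 0], [-30, -12, -16, 0, 0, 0, 0], [-30, -12, -16, 0, 0, 0, 0], [-30, -12, -16, 0, 0, 0, 0], [-30, -12, -16, 0, 0, 0, 0], [-14, -4, -34, 0, 0, 0, 0], [-14, -4, -34, 0, 0, 0, 0], [-14, -4, -34, 0, 0, 0, 0]]])

```text
clock: 3.0
tool_pos: [0.3806, -0.2483, 0.3706]
eef_rot: [[-0.975, 0.0, 0.224], [-0.224, -0.0, -0.975], [-0.0, -1.0, 0.0]]
ft_force: [-0.7, -0.2, 0.6]
grip_width: 0.0004
```

play_rows(plan=[[[-14, -4, -34, 0, 0, 0, 0], [-14, -4, -34, 0, 0, 0, 0], [-14, -4, -34, 0, 0, 0, 0], [-14, -4, -34, 0, 0, 0, 0], [-14, -4, -34, 0, 0, 0, 0], [-14, -4, -34, 0, 0, 0, 0], [-14, -4, -34, 0, 0, 0, 0], [0, 0, 0, 0, 0, 0, 0]]])

```text
clock: 3.67
tool_pos: [0.423, 0.0093, 0.3996]
eef_rot: [[-0.973, 0.003, 0.231], [-0.231, 0.002, -0.973], [-0.003, -1.0, -0.001]]
ft_force: [0.4, -0.2, 0.2]
grip_width: -0.0003
```

```bash
python3 - <<'E'
from h import *
st();T=ori(TH,35)
print(plan([(tip([-80,190,200],T),T),(tip([-60,190,175],T),T),(tip([50,190,165],T),T)],0,mm=35))
E
```

```text
t 3.6667 tcp [0.423  0.0093 0.3996] tip_c [-97.1  50.  380.6] F [ 0.4111 -0.2326  0.1871] w -0.0003362899369665331 q [-0.2672 -0.3054  1.7459  0.0028  1.6991  1.0704] ty [ 0.0027  0.0021 -1.    ]
[[-1.1,26.3,-20,0,0.1,5,0],[1.3,26.3,-20,0,0.1,5,0],[3.6,26.1,-19.9,0.1,0.1,5,0],[5.9,25.7,-20,0,0.1,5,0],[8.1,25,-20,0.1,0.1,4.9,0],[10.3,24.2,-20,0,0.1,5,0],[12.4,23.3,-19.9,0.1,0,4.9,0],[-2,31.9,0,0,0,0,0],[-21.1,17.8,0,0,0,0,0],[-21.1,17.8,0,0,0,0,0],[-21.1,17.8,0,0,0,0,0],[-21.1,17.9,0,0,0,0,0]]
(array([0.5252, 0.1759, 0.1805]), array([[-0.7993,  0.5594,  0.2197],
       [-0.1804,  0.1255, -0.9756],
       [-0.5733, -0.8194,  0.0006]]))
```

play_rows(plan=[[[-1, 26, -20, 0, 0.1, 5, 0], [1, 26, -20, 0, 0.1, 5, 0], [4, 26, -20, 0.1, 0.1, 5, 0], [6, 26, -20, 0, 0.1, 5, 0], [8, 25, -20, 0.1, 0.1, 5, 0], [10, 24, -20, 0, 0.1, 5, 0], [12, 23, -20, 0.1, 0, 5, 0], [-2, 32, 0, 0, 0, 0, 0], [0, 0, 0, 0, 0, 0, 0]]])

```text
clock: 4.42
tool_pos: [0.4127, 0.147, 0.1791]
eef_rot: [[-0.81, 0.547, 0.214], [-0.176, 0.121, -0.977], [-0.56, -0.829, -0.001]]
ft_force: [-0.4, 0.1, -1.0]
grip_width: 0.0004
```

```bash
python3 - <<'E'
from h import *
st();T=ori(TH,35)
print(plan([(tip([50,190,165],T),T)],0,mm=25))
p,d=bot.snapshot('scene');cv2.imwrite('pics/s1.png',cv2.resize(p[180:400,240:500,::-1],None,fx=3,fy=2.7))
cv2.imwrite('pics/s1.png',cv2.resize(p[180:380,260:460,::-1],(600,600)))
E
```

```text
t 4.4167 tcp [0.4127 0.147  0.1791] tip_c [-66.4 186.5 163.4] F [-0.4266  0.0804 -0.9551] w 0.0003822017610229521 q [-0.0295 -0.6493  2.4991  0.2084  0.7225  1.21  ] ty [ 0.5468  0.1208 -0.8285]
[[-19.4,12.8,-0.8,0,-0.1,0.2,0],[-19.4,12.8,-0.8,0,-0.1,0.2,0],[-19.3,12.9,-0.8,0,0,0.2,0],[-19.3,13,-0.8,-0.1,-0.1,0.2,0],[-19.2,13,-0.7,0,0,0.1,0]]
(array([0.5252, 0.1759, 0.1806]), array([[-0.7997,  0.559 ,  0.2189],
       [-0.1795,  0.1253, -0.9757],
       [-0.5729, -0.8196,  0.0002]]))
```

View pics/s1.png

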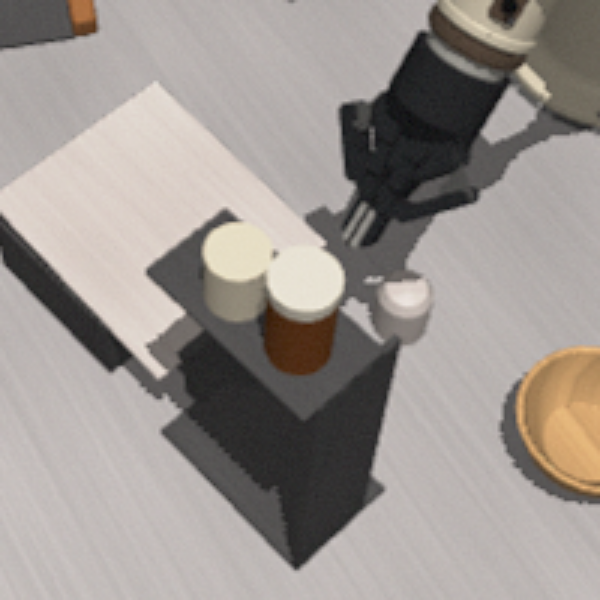

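Gripper is in front of the shelf, tips (360,235 in the crop), clear of shaker and shelf. Moving in over the tab.

play_rows(plan=[[[-19, 13, -1, 0, -0.1, 0.2, 0], [-19, 13, -1, 0, -0.1, 0.2, 0], [-19, 13, -1, 0, 0, 0.2, 0], [-19, 13, -1, 0, 0, 0.2, 0], [-19, 13, -1, 0, 0, 0.1, 0], [0, 0, 0, 0, 0, 0, 0]]])

```text
clock: 4.97
tool_pos: [0.5357, 0.1752, 0.1968]
eef_rot: [[-0.787, 0.579, 0.213], [-0.175, 0.122, -0.977], [-0.592, -0.806, 0.005]]
ft_force: [0.2, -0.4, 0.5]
grip_width: 0.0001
```

```bash
python3 - <<'E'
from h import *
st();T=ori(TH,35)
plan([(tip([52,192,140],T),T),(tip([52,200,125],T),T),(tip([52,210,105],T),T),(tip([52,217,85],T),T),(tip([52,220,65],T),T),(tip([52,218,50],T),T),(tip([52,217,40],T),T)],0,mm=13)
E
```

```text
t 4.9667 tcp [0.5357 0.1752 0.1968] tip_c [ 60.4 186.9 181.5] F [ 0.2074 -0.3944  0.489 ] w 0.00014628881983272502 q [ 0.0546 -0.214   2.1872  0.174   0.5476  1.289 ] ty [ 0.5789  0.1219 -0.8062]
[[7.7,7.1,-1.3,-0.1,0,-0.3,0],[7.7,7.2,-1.3,-0.1,0,-0.3,0],[7.7,7.2,-1.2,-0.1,0,-0.3,0],[7.6,7.2,-1.2,-0.2,-0.1,-0.4,0],[4.3,6.1,-4,0,0,0,0],[4.3,6.2,-4,0,0,0,0],[5.7,8.2,-5,0,0,0,0],[5.8,8.2,-5,0,0,0,0],[5.7,8.2,-3.5,0,0,0,0],[5.7,8.2,-3.5,0,0,0,0],[5.8,8.2,-1.5,0,0,0,0],[5.7,8.2,-1.5,0,0,0,0]]
[[4.3,6.1,1,0,0,0,0],[4.3,6.2,1,0,0,0,0],[5.7,8.1,1,0,0,0,0]]
```

play_rows(plan=[[[8, 7, -1, 0, 0, -0.3, 0], [8, 7, -1, 0, 0, -0.3, 0], [8, 7, -1, 0, 0, -0.3, 0], [8, 7, -1, 0, 0, -0.3, 0], [4, 6, -4, 0, 0, 0, 0], [4, 6, -4, 0, 0, 0, 0], [0, 0, 0, 0, 0, 0, 0], [0, 0, 0, 0, 0, 0, 0]]])

```text
clock: 5.63
tool_pos: [0.5169, 0.1851, 0.1353]
eef_rot: [[-0.803, 0.555, 0.215], [-0.179, 0.119, -0.977], [-0.568, -0.823, 0.004]]
ft_force: [-0.3, -0.3, -0.1]
grip_width: -0.0
```

```bash
python3 - <<'E'
from h import *
st();T=ori(TH,35)
plan([(tip([52,200,125],T),T),(tip([52,210,105],T),T),(tip([52,217,85],T),T),(tip([52,220,65],T),T),(tip([52,218,50],T),T),(tip([52,217,38],T),T)],0,mm=13)
E
```

```text
t 5.6333 tcp [0.5169 0.1851 0.1353] tip_c [ 43.8 200.8 119.7] F [-0.2994 -0.3438 -0.065 ] w -4.261932333921169e-05 q [ 0.0856 -0.13    2.2445  0.1703  0.4326  1.3054] ty [ 0.5551  0.119  -0.8232]
[[-9.6,0.3,0.9,-0.3,-0.1,0.4,0],[5.7,8.2,-5,0,0,0,0],[5.7,8.1,-5.1,0,0,0,0],[5.7,8.2,-3.5,0,0,0,0],[5.8,8.2,-3.5,0,0,0,0],[5.7,8.2,-1.5,0,0,0,0],[5.8,8.2,-1.5,0,0,0,0],[4.3,6.2,1,0,0,0,0],[4.3,6.1,1,0,0,0,0],[6.8,9.8,1,0,0,0,0]]
```

```bash
python3 - <<'E'
from h import *
for c in ['scene','top']:
    p,d=bot.snapshot(c)
    for t in ['tab','lid_edge']: print(c,t,[(round(r['p'],2),wc(r['position']).round(0)) for r in bot.mark_of(t,c)[:2]])
    if c=='scene': a=cv2.resize(p[180:380,260:460,::-1],(400,400))
    else: b=cv2.resize(p[170:300,210:340,::-1],(400,400))
cv2.imwrite('pics/s2.png',np.hstack([a,b]))
E
```

```text
scene tab [(0.76, array([ 51., 204., 115.]))]
scene lid_edge [(0.79, array([  2., -51., 161.]))]
top tab [(0.82, array([ 55., 210., 115.])), (0.51, array([137., 453.,  -2.]))]
top lid_edge [(0.71, array([ -3., -54., 162.]))]
```

View pics/s2.png

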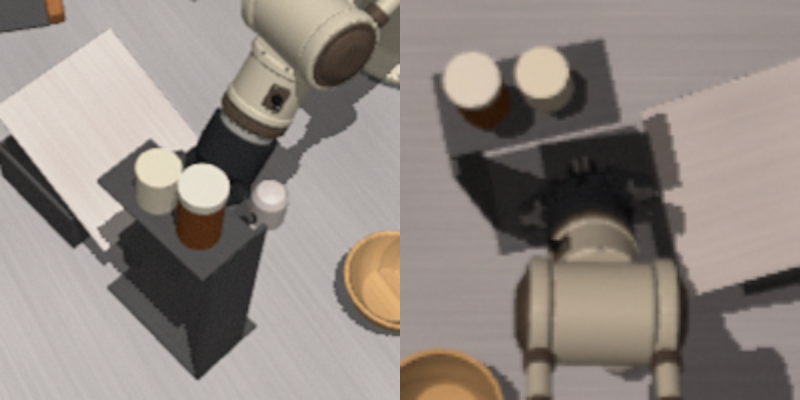

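The lid has risen about 0.4 rad with the finger on the tab, and nothing is crowded. I'll keep following the arc.

play_rows(plan=[[[-5, 3, 0, 0, 0, 0.4, 0], [4, 7, -5, 0, 0, 0, 0], [5, 8, -5, 0, 0, 0, 0], [5, 8, -3, 0, 0, 0, 0], [5, 8, -3, 0, 0, 0, 0], [5, 8, -2, 0, 0, 0, 0], [0, 0, 0, 0, 0, 0, 0], [0, 0, 0, 0, 0, 0, 0]]])

```text
clock: 6.6
tool_pos: [0.5223, 0.2047, 0.0903]
eef_rot: [[-0.799, 0.561, 0.215], [-0.178, 0.12, -0.977], [-0.574, -0.819, 0.004]]
ft_force: [-0.0, 0.8, 0.2]
grip_width: 0.0
```

```bash
python3 - <<'E'
from h import *
st();T=ori(TH,35)
plan([(tip([50,220,65],T),T),(tip([50,218,50],T),T),(tip([50,217,40],T),T),(tip([50,217,34],T),T)],0,mm=10)
E
```

```text
t 6.6 tcp [0.5223 0.2047 0.0903] tip_c [ 53.5 218.7  74.7] F [-0.0365  0.842   0.2494] w 1.2364855160443403e-05 q [0.1353 0.0084 2.2301 0.1499 0.296  1.3584] ty [ 0.5613  0.1204 -0.8188]
[[4.2,3,-0.6,-0.2,0,0,0],[4.3,2.9,-0.6,-0.1,-0.1,0,0],[4.3,6.2,1,0,0,0,0],[4.3,6.1,1,0,0,0,0],[2.9,4.1,0.5,0,0,0,0],[2.8,4.1,0.5,0,0,0,0],[3.5,4.9,0,0,0,0,0]]
```

```bash
python3 - <<'E'
from h import *
T=ori(TH,25)
plan([(tip([52,220,62],ori(TH,29)),ori(TH,29)),(tip([52,219,50],T),T),(tip([52,218,40],T),T),(tip([52,218,33],T),T)],0,mm=8)
E
```

```text
[[3.3,4.8,-0.6,-0.2,0,-3,0],[3,5,-0.6,-0.1,-0.1,-3,0],[2.3,5.3,0.5,0,0,-2,0],[2,5.3,0.5,0,0,-2,0],[2.1,4.5,0.5,0,0,0,0],[2.2,4.6,0.4,0,0,0,0],[2.9,6.3,0,0,0,0,0]]
```

play_rows(plan=[[[3, 5, -0.5, -0.2, 0, -3, 0], [3, 5, -0.5, 0, 0, -3, 0], [2, 5, 0.5, 0, 0, -2, 0], [2, 5, 0.5, 0, 0, -2, 0], [2, 5, 0.5, 0, 0, 0, 0], [2, 5, 0.5, 0, 0, 0, 0], [2, 4, 0, 0, 0, 0, 0], [0, 0, 0, 0, 0, 0, 0], [0, 0, 0, 0, 0, 0, 0]]])

```text
clock: 7.35
tool_pos: [0.5239, 0.2038, 0.0524]
eef_rot: [[-0.885, 0.413, 0.217], [-0.197, 0.091, -0.976], [-0.423, -0.906, 0.001]]
ft_force: [0.7, 0.0, 0.8]
grip_width: 0.0001
```

```bash
python3 - <<'E'
from h import *
st()
for c in ['scene','top']:
    p,d=bot.snapshot(c)
    for t in ['tab','lid_edge']: print(c,t,[(round(r['p'],2),wc(r['position']).round(0)) for r in bot.mark_of(t,c)[:2]])
E
```

```text
t 7.35 tcp [0.5239 0.2038 0.0524] tip_c [ 52.  217.6  35.2] F [0.7344 0.0287 0.7897] w 0.00010059529907945313 q [0.139  0.1478 2.1139 0.076  0.4459 1.4299] ty [ 0.4127  0.0908 -0.9063]
scene tab [(0.89, array([ 56., 197.,  42.]))]
scene lid_edge [(0.81, array([  4., 109., 286.])), (0.57, array([ 184., -153.,    0.]))]
top tab [(0.89, array([ 55., 200.,  40.]))]
top lid_edge [(0.7, array([ -2., 104., 289.]))]
```

Lid is at about 1.44 rad. I'll press a touch more to secure the contact condition, then withdraw.

play_rows(plan=[[[1, 2, 0, 0, 0, 0, 0], [0, 1, 0, 0, 0, 0, 0], [0, 0, 0, 0, 0, 0, 0], [0, 0, 0, 0, 0, 0, 0]]])

```text
clock: 7.98
tool_pos: [0.5258, 0.2043, 0.051]
eef_rot: [[-0.883, 0.415, 0.217], [-0.197, 0.091, -0.976], [-0.425, -0.905, 0.001]]
ft_force: [-3.4, 0.7, 7.4]
grip_width: -0.0005
```

```bash
python3 - <<'E'
from h import *
st();T=ori(TH,25);U=ori(TH,30);D=ori(TH);G=ori(-.345-np.pi/2)
print(np.degrees(-.345-np.pi/2-TH))
print('withdraw');e=plan([(tip([52,216,60],T),T),(tip([30,212,100],T),T),(tip([-60,210,160],T),T),(tip([-130,190,220],U),D),(tip([-160,60,300],D),D)],0,mm=38)
E
```

```text
t 7.9833 tcp [0.5258 0.2043 0.051 ] tip_c [ 54.  217.6  33.8] F [-3.3781  0.7098  7.3754] w -0.0004967411036813267 q [0.1394 0.1547 2.1108 0.0772 0.4389 1.4288] ty [ 0.4155  0.0914 -0.905 ]
-122.42941120440459
withdraw
[[-9.4,-24.6,1.7,-0.1,-0.1,-0.2,0],[1.5,-22.8,2,0,0,0,0],[1.6,-22.7,2,0,0,0,0],[18.7,-30.8,0.7,0,0,0,0],[18.8,-30.8,0.6,0,0,0,0],[18.7,-30.8,0.7,0,0,0,0],[9.9,-21,5,0,0,-6.2,0],[12.2,-19.8,5,0,0,-6.3,0],[14.2,-18.3,5,0,0,-6.2,0],[16.2,-16.6,5,0,0,-6.3,0],[4.1,-16.5,26,0,0,0,0],[4.1,-16.5,26,0,0,0,0]]
[[4.1,-16.5,26,0,0,0,0],[4.1,-16.5,26,0,0,0,0],[4.1,-16.6,26,0,0,0,0]]
```

play_rows(plan=[[[-9, -25, 2, 0, 0, 0, 0], [2, -23, 2, 0, 0, 0, 0], [2, -23, 2, 0, 0, 0, 0], [19, -31, 1, 0, 0, 0, 0], [19, -31, 1, 0, 0, 0, 0], [19, -31, 1, 0, 0, 0, 0], [9, -21, 5, 0, 0, -6.2, 0], [10, -20, 5, 0, 0, -6.2, 0], [12, -18, 5, 0, 0, -6.2, 0], [12, -17, 5, 0, 0, -6.3, 0], [2, -20, 26, 0, 0, 0, 0], [2, -20, 26, 0, 0, 0, 0]]])

```text
clock: 8.98
tool_pos: [0.3636, 0.0852, 0.2784]
eef_rot: [[-0.976, 0.002, 0.219], [-0.219, -0.0, -0.976], [-0.002, -1.0, 0.001]]
ft_force: [1.0, 0.7, -0.2]
grip_width: -0.0001
```

play_rows(plan=[[[2, -18, 26, 0, 0, 0, 0], [2, -16, 26, 0, 0, 0, 0], [2, -10, 26, 0, 0, 0, 0], [0, 0, 0, 0, 0, 0, 0], [0, 0, 0, 0, 0, 0, 0]]])

```text
clock: 9.4
tool_pos: [0.3749, 0.0071, 0.3223]
eef_rot: [[-0.977, 0.004, 0.214], [-0.214, -0.0, -0.977], [-0.004, -1.0, 0.001]]
ft_force: [-0.8, 0.5, -0.9]
grip_width: 0.0004
```

```bash
python3 - <<'E'
from h import *
st();D=ori(TH);G=ori(-.345+np.pi/2)
plan([(np.array([.40,-.1,.33]),D),(np.array([.4285,-.3215,.15]),G)],0.75,mm=36)
E
```

```text
t 9.4 tcp [0.3749 0.0071 0.3223] tip_c [-144.4   58.3  303.3] F [-0.7851  0.4678 -0.9231] w 0.00037479840329116964 q [-0.3071 -0.4446  1.9958  0.0009  1.5862  1.0483] ty [ 0.0043 -0.0004 -1.    ]
[[-0.4,-1.9,27.5,0,-0.1,-0.1,0.75],[-0.3,-1.9,27.5,0,-0.1,0,0.75],[-0.3,-1.9,27.5,0,-0.1,-0.1,0.75],[-0.3,-1.9,27.5,-0.1,0,0,0.75],[2.3,20,24.7,0,-6.4,0,0.75],[5.1,20,24.3,0,-6.4,0,0.75],[7.7,20,23.6,0,-6.4,0,0.75],[10.3,20,22.6,0,-6.4,0,0.75],[12.8,20,21.3,0,-6.4,0,0.75],[15.1,20,19.7,0,-6.4,0,0.75],[17.1,20,18,0,-6.4,0,0.75],[19.1,20,15.9,0,-6.4,0,0.75]]
[[20.7,19.9,13.7,0,-6.4,0,0.75]]
```

play_rows(plan=[[[0, -2, 28, 0, -0.1, 0, 0.75], [0, -2, 28, 0, -0.1, 0, 0.75], [0, -2, 27, 0, -0.1, 0, 0.75], [0, -2, 27, 0, 0, 0, 0.75], [2, 20, 25, 0, -6.4, 0, 0.75], [5, 20, 24, 0, -6.4, 0, 0.75], [8, 20, 24, 0, -6.4, 0, 0.75], [10, 20, 23, 0, -6.4, 0, 0.75], [13, 20, 21, 0, -6.4, 0, 0.75], [15, 20, 20, 0, -6.4, 0, 0.75], [17, 20, 18, 0, -6.4, 0, 0.75], [19, 20, 16, 0, -6.4, 0, 0.75]]])

```text
clock: 10.4
tool_pos: [0.4262, -0.2961, 0.1682]
eef_rot: [[-0.432, 0.003, 0.902], [-0.902, 0.001, -0.432], [-0.002, -1.0, 0.002]]
ft_force: [-0.7, -0.2, -0.1]
grip_width: 0.0637
```

play_rows(plan=[[[21, 20, 14, 0, -6.4, 0, 0.75], [0, 0, 0, 0, 0, 0, 0.75], [0, 0, 0, 0, 0, 0, 0.75], [0, 0, 0, 0, 0, 0, 0.75]]])

```text
clock: 10.73
tool_pos: [0.4298, -0.3204, 0.1501]
eef_rot: [[-0.335, 0.003, 0.942], [-0.942, 0.001, -0.335], [-0.002, -1.0, 0.003]]
ft_force: [-0.1, -0.3, 0.6]
grip_width: 0.0639
```

```bash
python3 - <<'E'
from h import *
st();G=ori(-.345+np.pi/2)
plan([(np.array([.4285,-.3215,.06]),G),(np.array([.4285,-.3215,.027]),G,15)],0.75,mm=30)
p,d=bot.snapshot('scene');print([(r['p'],r['position']) for r in bot.mark_of('scraper_grip','scene')[:2]]);a=p[110:230,220:360,::-1]
cv2.imwrite('pics/s3.png',cv2.resize(a,(700,600)))
E
```

```text
t 10.7333 tcp [ 0.4298 -0.3204  0.1501] tip_c [-162.7 -273.3  131.1] F [-0.0893 -0.2745  0.5973] w 0.06385193965100404 q [-0.8678  0.1574  1.8054  0.0032  1.1774 -0.5271] ty [ 0.0031  0.0009 -1.    ]
[[0.4,22.5,-0.3,0,0,0,0.75],[0.4,22.5,-0.3,-0.1,0.1,0,0.75],[0.4,22.6,-0.2,0,0,-0.1,0.75],[0.4,22.5,-0.2,-0.1,0.1,0,0.75],[0,11,0,0,0,0,0.75],[0,11,0,0,0,0,0.75],[0,11,0,0,0,0,0.75]]
[(0.95, [0.4281, -0.3206, 0.0114]), (0.57, [0.2439, -0.3105, 0.0005])]
```

View pics/s3.png

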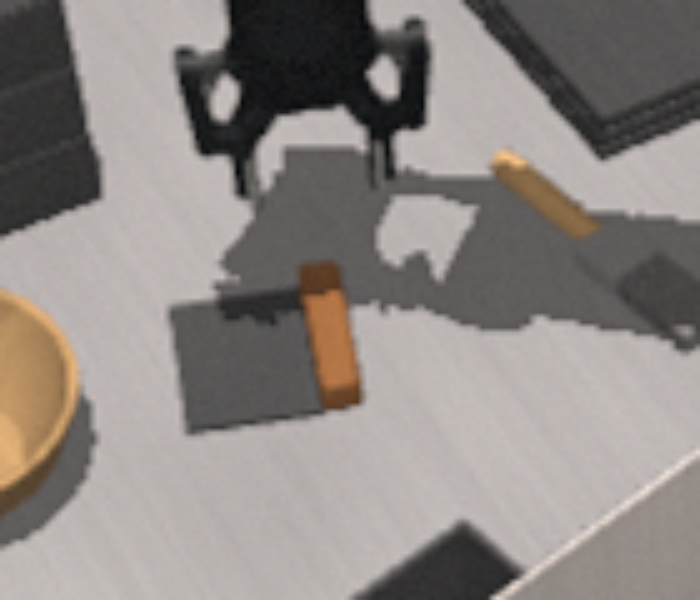

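The jaws straddle the handle (crop: handle at 330,335). Descend and grip.

play_rows(plan=[[[0.4, 22.5, 0, 0, 0, 0, 0.75], [0.4, 22.5, 0, 0, 0.1, 0, 0.75], [0.4, 22.5, 0, 0, 0, 0, 0.75], [0.4, 22.5, 0, 0, 0.1, 0, 0.75], [0, 11, 0, 0, 0, 0, 0.75], [0, 11, 0, 0, 0, 0, 0.75], [0, 11, 0, 0, 0, 0, 0.75], [0, 0, 0, 0, 0, 0, 0.75], [0, 0, 0, 0, 0, 0, 0.3], [0, 0, 0, 0, 0, 0, 0.1], [0, 0, 0, 0, 0, 0, 0], [0, 0, 0, 0, 0, 0, 0]]], force=60)

```text
clock: 11.83
tool_pos: [0.4302, -0.3243, 0.0288]
eef_rot: [[-0.339, 0.005, 0.941], [-0.941, -0.002, -0.339], [0.0, -1.0, 0.006]]
ft_force: [1.3, -0.4, 7.6]
grip_width: 0.0247
```

play_rows(plan=[[[0, 0, 0, 0, 0, 0, 0], [0, 0, 0, 0, 0, 0, 0], [0, 0, 0, 0, 0, 0, 0], [0, 0, 0, 0, 0, 0, 0]]])

```text
clock: 12.17
tool_pos: [0.4302, -0.3243, 0.0288]
eef_rot: [[-0.339, 0.005, 0.941], [-0.941, -0.002, -0.339], [0.0, -1.0, 0.006]]
ft_force: [0.1, 0.3, 6.3]
grip_width: 0.0248
```

```bash
python3 - <<'E'
from h import *
s=st();z=s['tool_pos'];R=s['eef_rot']
G=ori(-.345+np.pi/2);P=ori(TH+np.pi/2)
a=np.array([.4285,-.3215,.2]);o=cw([-41,0,0])
print(o);plan([(np.r_[z[:2],.2],R,35),(o+[-.05,-.09,.22],P),(o+[0,0,.20],P)],0,mm=36)
E
```

```text
t 12.1667 tcp [ 0.4302 -0.3243  0.0288] tip_c [-163.2 -277.3    9.8] F [0.1477 0.2714 6.3347] w 0.02481682849749104 q [-0.8719  0.3515  1.8507  0.0032  0.9343 -0.5284] ty [ 0.0052 -0.0022 -1.    ]
[ 0.4887 -0.0271  0.    ]
[[0,-34.2,0.2,0,0,0,0],[0,-34.2,0.2,0,0,0,0],[0,-34.3,0.2,0,0,0,0],[0,-34.2,0.2,0,0,0,0],[0.1,-34.3,0.2,0,0,0,0],[-33,-3.4,-10.3,-0.1,-5.4,0,0],[-33.8,-3.4,-7.2,0,-5.4,0,0],[-34.3,-3.4,-4,-0.1,-5.4,0,0],[-34.6,-3.4,-0.7,0,-5.4,0,0],[-34.5,-3.4,2.5,0,-5.4,0.1,0],[-34.1,-3.3,5.7,-0.1,-5.5,0,0],[-25.6,6.7,22.9,0,0,0,0]]
[[-25.6,6.7,22.8,0,0,0,0],[-25.6,6.6,22.9,0,0,0,0]]
```

play_rows(plan=[[[0, -20, 0, 0, 0, 0, 0], [0, -35, 0, 0, 0, 0, 0], [0, -35, 0, 0, 0, 0, 0], [0, -35, 0, 0, 0, 0, 0], [0, -35, 0, 0, 0, 0, 0], [0, -10, 0, 0, 0, 0, 0], [-33, -3, -10, 0, -5.4, 0, 0], [-34, -3, -7, 0, -5.4, 0, 0], [-34, -3, -4, 0, -5.4, 0, 0], [-35, -3, -1, 0, -5.4, 0, 0], [-34, -3, 3, 0, -5.4, 0, 0], [-34, -3, 6, 0, -5.5, 0, 0]]])

```text
clock: 13.17
tool_pos: [0.4375, -0.1147, 0.2143]
eef_rot: [[0.224, 0.002, 0.975], [-0.975, 0.0, 0.224], [0.0, -1.0, 0.002]]
ft_force: [0.8, -0.6, -2.2]
grip_width: 0.0245
```

play_rows(plan=[[[-25, 7, 23, 0, 0, 0, 0], [-25, 7, 23, 0, 0, 0, 0], [-25, 7, 23, 0, 0, 0, 0], [0, 0, 0, 0, 0, 0, 0], [0, 0, 0, 0, 0, 0, 0], [0, 0, 0, 0, 0, 0, 0]]])

```text
clock: 13.67
tool_pos: [0.4886, -0.0282, 0.1936]
eef_rot: [[0.221, 0.002, 0.975], [-0.975, -0.0, 0.221], [0.001, -1.0, 0.002]]
ft_force: [0.0, -0.0, -1.7]
grip_width: 0.0248
```

```bash
python3 - <<'E'
from h import *
s=st();P=ori(TH+np.pi/2);o=cw([-41,0,0])
for c in ['scene','top']:
    p,d=bot.snapshot(c)
    for t in ['scraper_grip','caddy','lid_edge']: print(c,t,[(round(r['p'],2),wc(r['position']).round(0)) for r in bot.mark_of(t,c)[:2]])
    if c=='scene': a=cv2.resize(p[140:340,220:420,::-1],(400,400))
    else: b=cv2.resize(p[150:320,250:420,::-1],(400,400))
cv2.imwrite('pics/s4.png',np.hstack([a,b]))
plan([(o+[0,0,.06],P),(o+[0,0,.036],P,8)],0,mm=25)
E
```

```text
t 13.6667 tcp [ 0.4886 -0.0282  0.1936] tip_c [-41.3  -1.  174.6] F [ 0.0052 -0.0484 -1.7452] w 0.024772189650748865 q [-0.3052 -0.0153  1.8958  0.0002  1.2591 -0.5277] ty [ 0.0019 -0.0004 -1.    ]
scene scraper_grip [(0.86, array([-42.,   1., 175.]))]
scene caddy [(0.86, array([ 0., -3., -2.]))]
scene lid_edge [(0.87, array([  2., 107., 286.]))]
top scraper_grip [(0.59, array([-46.,  -0., 180.]))]
top caddy [(0.75, array([-1.,  2.,  2.])), (0.51, array([140., 454.,  -1.]))]
top lid_edge [(0.79, array([ -3., 107., 291.]))]
[[-0.3,22.5,-0.1,0,0,0,0],[-0.3,22.4,-0.1,0,0,0,0],[-0.3,22.5,-0.1,-0.1,0,0,0],[-0.3,22.4,-0.1,0,0,0,0],[-0.3,22.5,-0.1,-0.1,0,0,0],[-0.4,22.4,0,0,0,0.1,0],[0,6,0,0,0,0,0],[0,6,0,0,0,0,0],[0,6,0,0,0,0,0],[0,6,0,0,0,0,0]]
```

View pics/s4.png

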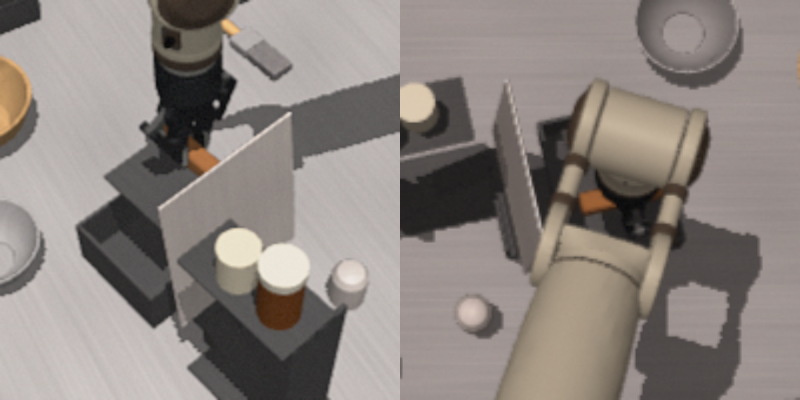

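Scraper hangs level over the open box. In the top view the wrist fork (560,250) looks near the lid's front corner (540,262), so I'll check that gap before lowering.

```bash
python3 - <<'E'
from h import *
p,d=bot.snapshot('top');m=np.zeros(d.shape,bool);m[170:330,270:420]=1
P=cloud('top',d,m);Q=(P-C0)@RC*1000
A=Q[Q[:,2]>315]
for z0 in range(315,620,30):
    B=A[(A[:,2]>=z0)&(A[:,2]<z0+30)]
    if len(B): print(z0,len(B),'ymax over x>-105:',B[B[:,0]>-105][:,1].max() if (B[:,0]>-105).any() else None,'x',B[:,0].min().round(),B[:,0].max().round())
L=Q[(Q[:,2]>250)&(Q[:,2]<312)&(Q[:,1]>60)&(Q[:,1]<150)];print('lid',L.min(0),L.max(0))
E
```

```text
315 58 ymax over x>-105: 36.39876992483068 x -80.0 -41.0
345 60 ymax over x>-105: 35.89169234759593 x -80.0 -37.0
375 70 ymax over x>-105: 36.213004597213654 x -81.0 -45.0
405 23 ymax over x>-105: 31.749656847398125 x -79.0 -56.0
435 43 ymax over x>-105: 33.72794509326517 x -81.0 -36.0
465 150 ymax over x>-105: 76.89868536552181 x -116.0 13.0
495 2163 ymax over x>-105: 98.65290100198811 x -216.0 17.0
525 401 ymax over x>-105: 99.29102847733273 x -227.0 -5.0
555 1468 ymax over x>-105: None x -290.0 -106.0
585 1322 ymax over x>-105: None x -301.0 -173.0
615 1194 ymax over x>-105: None x -300.0 -222.0
lid [-88.0001 102.4591 250.1168] [ 94.2982 113.5139 309.3547]
```

The gap is small but workable: the fork stays above or beside the lid. I'll shift to y = -8 for margin and lower in two stages.

```bash
python3 - <<'E'
from h import *
P=ori(TH+np.pi/2);o=cw([-44,-8,0])
plan([(o+[0,0,.17],P),(o+[0,0,.07],P),(o+[0,0,.038],P,8)],0,mm=25)
E
```

```text
[[3.2,12.3,-1.6,-0.1,0,0,0],[3.2,12.4,-1.6,-0.1,0,0.1,0],[0,25,0,0,0,0,0],[0,25,0,0,0,0,0],[0,25,0,0,0,0,0],[0,25,0,0,0,0,0],[0,8,0,0,0,0,0],[0,8,0,0,0,0,0],[0,8,0,0,0,0,0],[0,8,0,0,0,0,0]]
```

play_rows(plan=[[[3, 12, -1.5, 0, 0, 0, 0], [3, 12, -1.5, 0, 0, 0, 0], [0, 25, 0, 0, 0, 0, 0], [0, 25, 0, 0, 0, 0, 0], [0, 20, 0, 0, 0, 0, 0], [0, 20, 0, 0, 0, 0, 0], [0, 10, 0, 0, 0, 0, 0], [0, 0, 0, 0, 0, 0, 0], [0, 0, 0, 0, 0, 0, 0], [0, 0, 0, 0, 0, 0, 0]]])

```text
clock: 14.95
tool_pos: [0.4892, -0.0351, 0.072]
eef_rot: [[0.22, 0.006, 0.975], [-0.975, -0.001, 0.22], [0.003, -1.0, 0.006]]
ft_force: [0.0, -0.3, -2.0]
grip_width: 0.0246
```

```bash
python3 - <<'E'
from h import *
st();p,d=bot.snapshot('scene')
for t in ['scraper_grip','lid_edge']: print(t,[(round(r['p'],2),wc(r['position']).round(0)) for r in bot.mark_of(t,'scene')[:2]])
cv2.imwrite('pics/s5.png',cv2.resize(p[160:330,220:390,::-1],(600,600)))
P=ori(TH+np.pi/2);o=cw([-44,-8,0])
plan([(o+[0,0,.037],P)],0,mm=8)
E
```

```text
t 14.95 tcp [ 0.4892 -0.0351  0.072 ] tip_c [-42.1  -8.   53. ] F [ 0.0214 -0.335  -2.0074] w 0.02460872864754046 q [-0.3191  0.1628  1.9779  0.0009  0.9946 -0.5414] ty [ 0.0061 -0.0012 -1.    ]
scraper_grip [(0.52, array([-124.,  209.,   -3.]))]
lid_edge [(0.92, array([  5., 109., 287.])), (0.34, array([-122.,  208.,   -0.]))]
[[0,7,-0.4,-0.1,0,0,0],[0,7,-0.4,-0.1,0,0,0],[0,7,-0.3,0,0,0.1,0],[0,7,-0.3,-0.1,0,0,0],[0.1,6.9,-0.4,0,0.1,0.1,0]]
```

View pics/s5.png

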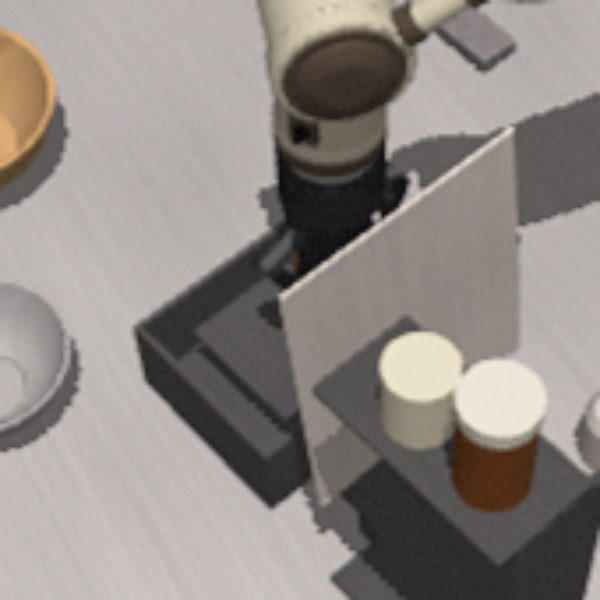

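The blade (240,340) is inside the box walls and the lid is untouched. Lowering to the floor.

play_rows(plan=[[[0, 8, 0, 0, 0, 0, 0], [0, 8, 0, 0, 0, 0, 0], [0, 8, 0, 0, 0, 0, 0], [0, 6, 0, 0, 0, 0, 0], [0, 4, 0, 0, 0, 0, 0], [0, 2, 0, 0, 0, 0, 0], [0, 0, 0, 0, 0, 0, 0], [0, 0, 0, 0, 0, 0, 0]]])

```text
clock: 15.77
tool_pos: [0.4898, -0.0349, 0.0349]
eef_rot: [[0.22, 0.007, 0.976], [-0.976, -0.001, 0.22], [0.002, -1.0, 0.007]]
ft_force: [4.9, 0.8, -0.1]
grip_width: 0.0242
```

play_rows(plan=[[[0, 1, 0, 0, 0, 0, 0], [0, 0, 0, 0, 0, 0, 0.32], [0, 0, 0, 0, 0, 0, 0.38], [0, 0, 0, 0, 0, 0, 0.42], [0, 0, 0, 0, 0, 0, 0.42], [0, 0, 0, 0, 0, 0, 0.42]]])

```text
clock: 16.27
tool_pos: [0.4936, -0.036, 0.0369]
eef_rot: [[0.22, 0.015, 0.975], [-0.976, -0.003, 0.22], [0.006, -1.0, 0.014]]
ft_force: [9.7, 1.4, 9.3]
grip_width: 0.0358
```

```bash
python3 - <<'E'
from h import *
st()
E
```

```text
t 16.2667 tcp [ 0.4936 -0.036   0.0369] tip_c [-37.9  -9.9  17.9] F [9.7229 1.3652 9.2978] w 0.03576925157429661 q [-0.3186  0.2338  1.9814  0.0022  0.911  -0.5414] ty [ 0.0152 -0.0032 -0.9999]
```

A front-side contact (about 10 N, likely linkage on the rim) is pushing the tool back. I'll ease that way while lifting.

play_rows(plan=[[[0, -3, 3, 0, 0, 0, 0.4], [0, -4, 1, 0, 0, 0, 0.4], [0, 0, 0, 0, 0, 0, 0.4]]])

```text
clock: 16.52
tool_pos: [0.4919, -0.0338, 0.0407]
eef_rot: [[0.22, 0.003, 0.975], [-0.975, -0.0, 0.22], [0.001, -1.0, 0.003]]
ft_force: [0.2, -0.5, -0.8]
grip_width: 0.0341
```

```bash
python3 - <<'E'
from h import *
st()
E
```

```text
t 16.5167 tcp [ 0.4919 -0.0338  0.0407] tip_c [-39.3  -7.2  21.7] F [ 0.2488 -0.4775 -0.8296] w 0.03406768202875096 q [-0.3145  0.23    1.9762  0.0006  0.9326 -0.5371] ty [ 0.0029 -0.0004 -1.    ]
```

Contact-free. Lift out.

play_rows(plan=[[[0, -5, 0, 0, 0, 0, 0.4], [0, -10, 0, 0, 0, 0, 0.4], [0, -20, 0, 0, 0, 0, 0.4], [0, -30, 0, 0, 0, 0, 0.4], [0, -40, 0, 0, 0, 0, 0.4], [0, -40, 0, 0, 0, 0, 0.4], [0, -40, 0, 0, 0, 0, 0.4], [0, -40, 0, 0, 0, 0, 0.4], [0, -30, 0, 0, 0, 0, 0.4], [0, 0, 0, 0, 0, 0, 0], [0, 0, 0, 0, 0, 0, 0]]])

```text
clock: 17.43
tool_pos: [0.4918, -0.034, 0.2982]
eef_rot: [[0.22, 0.008, 0.975], [-0.975, -0.002, 0.22], [0.004, -1.0, 0.008]]
ft_force: [-0.2, -0.0, -0.2]
grip_width: 0.0111
```

```bash
python3 - <<'E'
from h import *
st()
for c in ['scene','top']:
    p,d=bot.snapshot(c)
    for t in ['scraper_grip','lid_edge']: print(c,t,[(round(r['p'],2),wc(r['position']).round(0)) for r in bot.mark_of(t,c)[:2]])
    if c=='scene': a=cv2.resize(p[160:330,220:390,::-1],(400,400))
    else: b=cv2.resize(p[150:320,250:420,::-1],(400,400))
cv2.imwrite('pics/s6.png',np.hstack([a,b]))
D=ori(TH)
plan([(cw([-110,40,340]),D),(cw([-110,190,345]),D),(tip([-45,185,300],D),D),(tip([-45,180,258],D),D)],0,mm=38)
E
```

```text
t 17.4333 tcp [ 0.4918 -0.034   0.2982] tip_c [-39.3  -7.5 279.2] F [-0.1666 -0.0488 -0.1601] w 0.011110463746563538 q [-0.3151 -0.0944  1.7615  0.0007  1.4661 -0.537 ] ty [ 0.0082 -0.002  -1.    ]
scene scraper_grip [(0.63, array([-39., -10.,  18.]))]
scene lid_edge [(0.74, array([ 43., 206., 280.])), (0.55, array([  4., 106., 287.]))]
top scraper_grip [(0.77, array([-41.,  -5.,  22.]))]
top lid_edge [(0.9, array([  0., 106., 292.]))]
[[-3.6,-3.5,-5.3,0,6.9,0,0],[-2.9,-3.6,-5.7,0,6.9,0,0],[-2.2,-3.5,-6,0,6.9,0,0],[-1.5,-3.6,-6.2,0,6.9,0,0],[-0.7,-3.5,-6.4,0,6.9,0,0],[0,-3.6,-6.4,0,6.9,0,0],[0.8,-3.5,-6.4,0,6.9,0,0],[1.6,-3.6,-6.2,0,7,0,0],[2.3,-3.5,-6,0,6.9,0,0],[3,-3.6,-5.7,0,7,0,0],[3.7,-3.5,-5.2,0,6.9,0,0],[4.4,-3.6,-4.8,0,7,0,0]]
[[4.8,-3.5,-4.2,0,6.9,0,0],[0,-1.2,-37.5,0,0,0,0],[0,-1.3,-37.5,0,0,0,0],[0,-1.2,-37.5,0,0,0,0],[-0.1,-1.3,-37.5,0,0,0,0],[-32.5,13,2.5,0,0,0,0],[-32.5,13.1,2.6,0,0,0,0],[0,21,2.5,0,0,0,0],[0.1,21,2.5,0,0,0,0]]
```

View pics/s6.png

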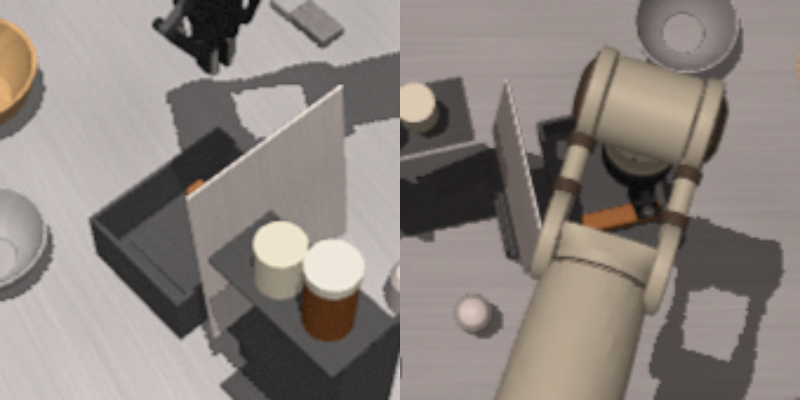

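The scraper lies flat in the box, handle at about (-40,-8), and the lid is still upright. Going over the lid to its far face.

```bash
python3 - <<'E'
from h import *
R=ori(TH+np.pi/2)
plan([(tip([-50,-7,350],R),R),(tip([-50,165,350],R),R),(tip([-50,165,275],R),R,30)],0,mm=36)
E
```

```text
[[0.1,-25,-3,0,0,0,0],[0.1,-25.1,-3.1,0,0,0,0],[0.1,-25,-3,0,0,0,0],[-34.4,0,0,0,0,0,0],[-34.4,0,0,0,0,0,0],[-34.4,0,0,0,0,0,0],[-34.4,0,0,0,0,0,0],[-34.4,0.1,0.1,0,0,0,0],[0,25,0,0,0,0,0],[0,25,0,0,0,0,0],[0.1,25,0,0,0,0,0]]
```

play_rows(plan=[[[0, -25, -3, 0, 0, 0, 0], [0, -25, -3, 0, 0, 0, 0], [0, -25, -3, 0, 0, 0, 0], [-34, 0, 0, 0, 0, 0, 0], [-34, 0, 0, 0, 0, 0, 0], [-34, 0, 0, 0, 0, 0, 0], [-35, 0, 0, 0, 0, 0, 0], [-35, 0, 0, 0, 0, 0, 0], [0, 0, 0, 0, 0, 0, 0], [0, 0, 0, 0, 0, 0, 0]]])

```text
clock: 18.57
tool_pos: [0.4436, 0.1333, 0.3696]
eef_rot: [[0.223, 0.002, 0.975], [-0.975, -0.001, 0.223], [0.001, -1.0, 0.002]]
ft_force: [-0.1, -0.6, -0.1]
grip_width: -0.0
```

play_rows(plan=[[[0, 25, 0, 0, 0, 0, 0], [0, 25, 0, 0, 0, 0, 0], [0, 25, 0, 0, 0, 0, 0], [0, 0, 0, 0, 0, 0, 0], [0, 0, 0, 0, 0, 0, 0]]])

```text
clock: 18.98
tool_pos: [0.444, 0.1309, 0.2941]
eef_rot: [[0.218, -0.0, 0.976], [-0.976, -0.001, 0.218], [0.001, -1.0, -0.0]]
ft_force: [-0.1, 0.2, 0.6]
grip_width: -0.0002
```

```bash
python3 - <<'E'
from h import *
st();R=ori(TH+np.pi/2)
w=lambda a:tip([-50,140-185*np.cos(a)-6*np.sin(a)+11,87+185*np.sin(a)-6*np.cos(a)],R)
plan([(w(1.45),R)]+[(w(a),R) for a in np.arange(1.3,-.01,-.1)],0,mm=25)
E
```

```text
t 18.9833 tcp [0.444  0.1309 0.2941] tip_c [-50.  164.  275.1] F [-0.0922  0.1748  0.5737] w -0.00017355906433590859 q [ 0.0253 -0.169   1.8367 -0.0009  1.474  -0.1948] ty [-0.     -0.0009 -1.    ]
[[20.6,2.6,0,0,0,0,0],[20.6,2.6,0,0,0,0,0],[13.5,3.2,0,0,0,0,0],[13.5,3.1,0.1,0,0,0,0],[17.4,6.4,0,0,0,0,0],[16.6,8.1,0,0,0,0,0],[15.8,9.8,0,0,0,0,0],[14.6,11.2,0,0,0,0,0],[13.5,12.7,0,0,0,0,0],[12.2,13.9,0.1,0,0,0,0],[10.7,15.1,0,0,0,0,0],[9.1,16.1,0,0,0,0,0]]
[[7.5,16.9,0,0,0,0,0],[5.8,17.6,0,0,0,0,0],[4,18.1,0,0,0,0,0],[2.1,18.4,0,0,0,0,0],[0.3,18.5,0,0,0,0,0]]
```

play_rows(plan=[[[21, 3, 0, 0, 0, 0, 0], [21, 3, 0, 0, 0, 0, 0], [13, 3, 0, 0, 0, 0, 0], [13, 3, 0, 0, 0, 0, 0], [17, 6, 0, 0, 0, 0, 0], [17, 8, 0, 0, 0, 0, 0], [16, 10, 0, 0, 0, 0, 0], [15, 11, 0, 0, 0, 0, 0], [13, 13, 0, 0, 0, 0, 0], [12, 14, 0, 0, 0, 0, 0], [0, 0, 0, 0, 0, 0, 0], [0, 0, 0, 0, 0, 0, 0]]])

```text
clock: 19.98
tool_pos: [0.4801, -0.023, 0.2227]
eef_rot: [[0.218, 0.004, 0.976], [-0.976, -0.001, 0.218], [0.002, -1.0, 0.004]]
ft_force: [-0.1, 0.3, 0.2]
grip_width: 0.0001
```

```bash
python3 - <<'E'
from h import *
st();R=ori(TH+np.pi/2)
p,d=bot.snapshot('scene');print([(round(r['p'],2),wc(r['position']).round(0)) for r in bot.mark_of('lid_edge','scene')[:2]])
cv2.imwrite('pics/s7.png',cv2.resize(p[150:330,200:410,::-1],(700,600)))
w=lambda a:tip([-50,140-185*np.cos(a)-6*np.sin(a)+11,87+185*np.sin(a)-6*np.cos(a)],R)
plan([(w(a),R) for a in np.arange(.6,-.01,-.1)],0,mm=25)
E
```

```text
t 19.9833 tcp [ 0.4801 -0.023   0.2227] tip_c [-48.4   5.8 203.7] F [-0.1461  0.3371  0.2403] w 8.141908540795834e-05 q [-0.3005 -0.0711  1.8897  0.0008  1.3185 -0.5206] ty [ 0.0045 -0.0006 -1.    ]
[(0.74, array([ 42., 204., 282.])), (0.62, array([  2., -21., 213.]))]
[[11.6,17.9,-2.1,-0.3,0,0.1,0],[9.1,16.1,0,0,0,0,0],[7.5,16.9,0,0,0,0,0],[5.8,17.6,-0.1,0,0,0,0],[4,18,0,0,0,0,0],[2.1,18.4,0,0,0,0,0],[0.3,18.5,0,0,0,0,0]]
```

View pics/s7.png

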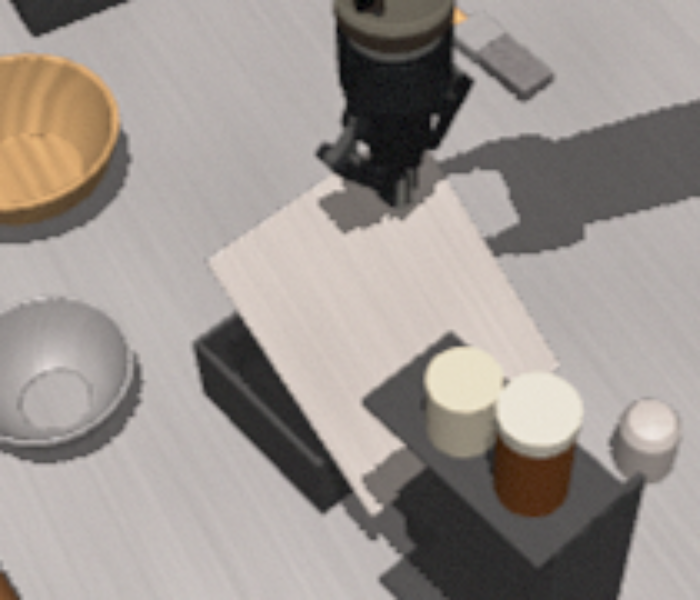

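Lid is at about 0.7 rad with the fingertip on its upper face near the free edge (400,200). Continuing down.

play_rows(plan=[[[11, 17, -1, 0, 0, 0, 0], [9, 16, -1, 0, 0, 0, 0], [8, 17, 0, 0, 0, 0, 0], [6, 18, 0, 0, 0, 0, 0], [4, 18, 0, 0, 0, 0, 0], [2, 18, 0, 0, 0, 0, 0], [0, 15, 0, 0, 0, 0, 0], [0, 0, 0, 0, 0, 0, 0], [0, 0, 0, 0, 0, 0, 0]]])

```text
clock: 20.83
tool_pos: [0.4871, -0.0612, 0.1032]
eef_rot: [[0.221, 0.004, 0.975], [-0.975, -0.0, 0.221], [0.001, -1.0, 0.004]]
ft_force: [-0.3, 0.4, 0.7]
grip_width: -0.0003
```

play_rows(plan=[[[0, 3, 0, 0, 0, 0, 0], [0, 2, 0, 0, 0, 0, 0], [0, 0, 0, 0, 0, 0, 0], [0, 0, 0, 0, 0, 0, 0]]])

```text
clock: 21.17
tool_pos: [0.4883, -0.0618, 0.1]
eef_rot: [[0.22, 0.007, 0.975], [-0.975, -0.001, 0.22], [0.003, -1.0, 0.006]]
ft_force: [-1.3, 1.3, 8.2]
grip_width: 0.0
```

```bash
python3 - <<'E'
from h import *
st()
for c in ['scene','top']:
    p,d=bot.snapshot(c)
    print([(round(r['p'],2),wc(r['position']).round(0)) for r in bot.mark_of('lid_edge',c)[:2]])
E
```

```text
t 21.1667 tcp [ 0.4883 -0.0618  0.1   ] tip_c [-48.8 -33.9  81. ] F [-1.3244  1.271   8.2032] w 4.236745806467041e-05 q [-0.3727  0.118   1.962   0.0014  1.0547 -0.5956] ty [ 0.0069 -0.0014 -1.    ]
[(0.72, array([  0., -67.,  79.]))]
[(0.37, array([-146.,  387.,    0.]))]
```

The lid is on its stop (tip z = 81 mm, 8 N). Lifting off and checking.

play_rows(plan=[[[0, -10, 0, 0, 0, 0, 0], [0, -30, 0, 0, 0, 0, 0], [0, -40, 0, 0, 0, 0, 0], [0, -40, 0, 0, 0, 0, 0], [15, -35, -15, 0, 0, 0, 0], [20, -30, -15, 0, 0, 0, 0], [30, 0, -15, 0, 0, 0, 0], [35, 0, -15, 0, 0, 0, 0], [35, 0, -15, 0, 0, 0, 0], [35, 0, -15, 0, 0, 0, 0], [0, 0, 0, 0, 0, 0, 0], [0, 0, 0, 0, 0, 0, 0]]])

```text
clock: 22.37
tool_pos: [0.4354, -0.2486, 0.2835]
eef_rot: [[0.217, 0.005, 0.976], [-0.976, -0.001, 0.217], [0.002, -1.0, 0.004]]
ft_force: [-0.1, 0.2, -0.5]
grip_width: 0.0
```

```bash
python3 - <<'E'
from h import *
st()
for c in ['scene','top']:
    p,d=bot.snapshot(c);cv2.imwrite(f'pics/end_{c}.png',p[:,:,::-1])
    for t in ['tab','lid_edge']: print(c,t,[(round(r['p'],2),wc(r['position']).round(0)) for r in bot.mark_of(t,c)[:2]])
    for t in ['shaker','jar','basket_big','basket_small','steel_bowl','brush','spoon']:print(t,[(round(r['p'],2),np.round(r['position'],3)) for r in bot.mark_of(t,c)[:1]])
    P=(cloud(c,d,np.ones(d.shape,bool))-C0)@RC*1000
    L=P[(abs(P[:,0])<90)&(P[:,1]>-70)&(P[:,1]<110)&(P[:,2]>60)&(P[:,2]<110)]
    print('lid slope',np.linalg.lstsq(np.c_[L[:,:2],np.ones(len(L))],L[:,2],rcond=None)[0],len(L))
E
```

```text
t 22.3667 tcp [ 0.4354 -0.2486  0.2835] tip_c [-141.5 -204.5  264.5] F [-0.1058  0.225  -0.4558] w 9.388604557013226e-06 q [-0.7618 -0.0606  1.7585  0.0024  1.4396 -0.9806] ty [ 0.0046 -0.0011 -1.    ]
scene tab [(0.72, array([ 53., 188., 144.]))]
scene lid_edge [(0.7, array([  3., -69.,  79.]))]
shaker [(0.56, array([ 0.364,  0.156, -0.   ]))]
jar [(0.72, array([ 0.556,  0.449, -0.004]))]
basket_big [(0.92, array([ 0.668, -0.356,  0.003]))]
basket_small [(0.57, array([0.303, 0.332, 0.003]))]
steel_bowl [(0.95, array([ 0.742, -0.126,  0.001]))]
brush [(0.74, array([ 0.246, -0.306,  0.003]))]
spoon [(0.7, array([ 0.365,  0.47 , -0.003]))]
lid slope [ 0.0004  0.0015 81.4644] 3413
top tab [(0.87, array([ 55., 192., 139.])), (0.44, array([  67., -362.,    4.]))]
top lid_edge [(0.61, array([ -6., -68.,  78.]))]
shaker [(0.54, array([0.365, 0.156, 0.002]))]
jar [(0.59, array([0.564, 0.453, 0.   ]))]
basket_big [(0.72, array([ 0.673, -0.354,  0.   ]))]
basket_small [(0.8, array([0.301, 0.326, 0.001]))]
steel_bowl [(0.62, array([ 0.751, -0.124,  0.006]))]
brush [(0.92, array([ 0.246, -0.308,  0.   ]))]
spoon [(0.69, array([ 0.37 ,  0.472, -0.002]))]
lid slope [ 0.0011  0.0007 81.1339] 3583
```

View pics/end_scene.png

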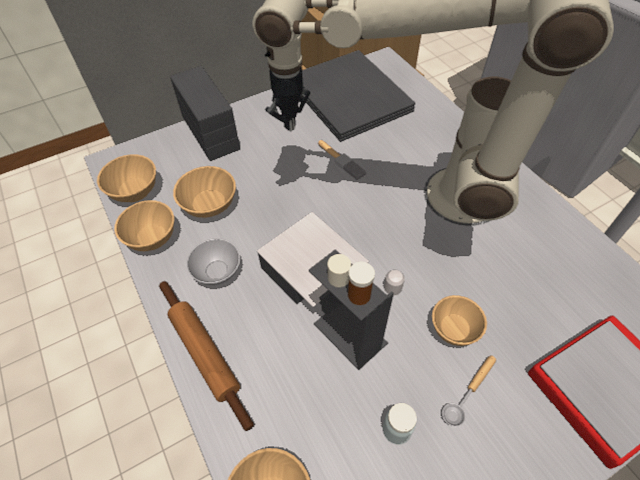

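The lid is shut (310,258): its measured slope is about 0.001 rad. The scraper is out of sight in the box, the bystanders are where they were, and the arm is clear.

```bash
python3 -c "
from station import bot
print(bot.sign_off())"
```

```text
the job is handed in; nothing more can be done
None
```

I finished the job and handed it in at about 22 s of the 72 s limit. The hand-in reports no verdict, so what follows rests on my own checks.

- **Opening the lid:** I pressed the tab with the closed gripper tilted 35°, easing to 25° on the way down. The lid stood at about 1.44 rad, with about 8 N on the fingers at its end stop.
- **Placing the scraper:** I gripped it by the handle, lowered it until its weight was off the fingers, and let go. Afterwards both cameras found the handle upright in the box at about x = -40, y = -8 mm in the caddy. Their height readings were 18 to 22 mm, under the 30 mm limit.
- **Shutting the lid:** I pushed it back over until it stopped. In both cameras the lid's slope was about 0.001 rad, with its upper face at 81 mm, which is the fully shut position.
- **Everything else:** All bystanders were within about 10 mm of where they started, which is about the cameras' error. The arm ended clear of everything.

Two things did not go cleanly:
- **Contact while letting go:** When I opened the fingers, something pushed the tool back with about 13 N, probably the gripper's linkage touching the front rim of the box. I backed off, and it was gone before I lifted out.
- **Detector misreads:** A few detections were wrong (for example, the shelf edge reported as the lid edge), and I discarded them against the other camera or the depth picture.

I could not see the scraper again once the lid was shut, so its final position is from the check before closing.

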